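# Front up the terracotta dishes on the display board

### The arm

A 6-joint arm with a two-finger parallel gripper is mounted at the origin on the work surface. World frame = base frame: x ahead of the robot, y to its left, z up, the work surface at z = 0. Lengths are in mm, angles in rad, forces in N, time in s.
With the tool pointing down it reaches from about 275 to 725 mm from the base axis. Payload 15.9 kg.
Tool frame: the origin (TCP) lies midway between the tips of the shut fingers; the grasp point (between the pads) lies 19 mm behind it (r.grip_depth is the distance from the TCP to the grasp point, in mm); z points along the fingers, y is the line along which they close (so a half turn about z gives the same grasp; the last joint's range is limited). The gripper opens to 85 mm and grips with 20 to 120 N. Pads are 22 mm wide; open, the fingers measure 114 mm over their backs; the gripper's body (76 mm by 85 mm) begins 54 mm behind the grasp point. The pads swing forward as they close: fully open they stand 13 mm farther back than shut.
Start: joints at [-1.269, 0.213, -0.034, 1.323, 0, 1.571], TCP at [148.614, -477.388, 231.306] pointing down, gripper open.
Joint ranges: [-2.98, 2.98], [-0.74, 1.72], [-1.14, 1.35], [-2.1, 2.04], [-1.57, 1.44], [-3.14, 3.14]. Speed limits (rad/s): [1.89, 1.89, 2.39, 2.57, 3.14, 3.14].

### API

Orientations are given as a unit quaternion [x, y, z, w].
In Python, from bench import r gives the robot as it stands.
- The arm moves only by the shell command python3 -m pendant 'ROWS' [FORCE]. ROWS is JSON, a list of rows, each a list of 3 entries, a list of its own where there are three numbers: the turn, a rotation vector about the tool's x, y, z in units of 5 degrees (1.0 is 5 degrees), then the shift along the tool's x, y, z in m, then the closure in counts, from 0 (fully open) to 255 (shut). A call has 1 to 20 rows; each row is the pose to reach, as a shift and turn from the pose commanded when the call began, along the tool's axes at that moment; what a row does not reach only later rows make up. A row lasts 1/12 s, in which the tool goes at most 41.7 mm and 7.16 degrees, less where a joint would pass 70% of its speed; a pose out of reach is approached as far as the arm can. A call with a gripper value outside its range is refused whole. The fingers move at their own pace and stop on an object; FORCE is the grip in N (left out, the last holds). Time passes only in rows, so rows that repeat a pose let the fingers close. It gives the time, the measured TCP pose, the force, the opening and the grip force at its end, in the units of the state.
- r.get_obs(): the state, without advancing time (a new reading comes with each control period).
- r.camera(name): name is "scene" or "side" or "wrist"; returns the picture (400x640x3 uint8, red, green, blue); there is no depth.
- r.camera_model(name): a dict with "fov_y" (degrees; the focal length in pixels is half the picture's height over the tangent of half this angle, whatever the lens; pixels are square), "cx", "cy" (the principal point, pixels), "k1" (the pictures are not rectified: a ray, as slopes to the right and down, at radius r is drawn at 1 + k1 r^2 times it, then the intrinsics apply), "position" and "attitude" of the camera in the world; the wrist camera has in their place "mount" (4x4, takes a point from camera to tool coordinates, whose origin is the TCP and whose axes are the flange's). Camera axes: x right, y up, looking along -z (the intrinsics and any distortion apply to the point x, -y, -z); pixel columns grow to the right and rows downward; lengths in mm; the calibration is good to about 2 mm. A picture is of the moment at which its call begins: read the wrist's pose just before it. camera_model takes no time and is no camera call.
- r.finish_job(): hands the job in; it is judged then, once.
The state is a dict: "clock": time; "joint_positions": joint angles; "qvel": joint speeds; "joint_torque": joint torques, N m; "ee_pos": TCP position; "ee_rot": TCP orientation; "force": force on the tool from outside, world axes, zero at the start; "wrist_torque": the same for the moment, N m; "gripper_width": finger opening in mm; "grip_force": force on a finger pad.
Only numpy, scipy, OpenCV 4.12 (cv2) and the standard library are available. Lean on these libraries where they do the work, as an engineer would, in place of code of your own. Each camera call takes 0.05 s, during which the arm holds its last target. There are 200 camera calls.

### The job

Straighten the display: slide the three rectangular terracotta dishes along the board, without lifting them off it, into an even row, one in front of each white label clip. Each must stand square to the rail, its short far end against the rail and centred on its clip. Leave the other things on the board where they stand.

Things in the scene. Friction and masses are not known exactly. Their poses are not given: they have to be found in the camera images.
- dish1_centre (a point): one of three identical open rectangular terracotta dishes, 120 mm long (its x), 60 mm wide (its y), 36 mm high, walls and floor 6 mm, about 0.2 kg, standing loose on the display board. Point at its centre, half-way up (18 mm above the board); z up
- dish2_centre (a point): one of three identical open rectangular terracotta dishes, 120 mm long (its x), 60 mm wide (its y), 36 mm high, walls and floor 6 mm, about 0.2 kg, standing loose on the display board. Point at its centre, half-way up (18 mm above the board); z up
- dish3_centre (a point): one of three identical open rectangular terracotta dishes, 120 mm long (its x), 60 mm wide (its y), 36 mm high, walls and floor 6 mm, about 0.2 kg, standing loose on the display board. Point at its centre, half-way up (18 mm above the board); z up
- place_right (a point): right (-y) place of the row: point on the front face of the price rail, straight below the middle of that white label clip, at the height of the board's top. x points into the rail (square to it, away from the robot), y along the rail to the left, z up. A dish standing here has its centre 60 mm in front of this point (at -x)
- place_mid (a point): middle place of the row: point on the front face of the price rail, straight below the middle of that white label clip, at the height of the board's top. x points into the rail (square to it, away from the robot), y along the rail to the left, z up. A dish standing here has its centre 60 mm in front of this point (at -x)
- place_left (a point): left (+y) place of the row: point on the front face of the price rail, straight below the middle of that white label clip, at the height of the board's top. x points into the rail (square to it, away from the robot), y along the rail to the left, z up. A dish standing here has its centre 60 mm in front of this point (at -x)
- board: wooden display board, fixed, 340 mm deep (its x), 690 mm long (its y), top 12 mm above the bench; origin under its middle. A wooden rail along its far edge, 15 mm thick, 24 mm high above the board. On top of the rail three blank white clips, 60 mm wide (as wide as a dish), 8 mm high, flush with the rail's front face, 130 mm apart
- cazuela: round terracotta bowl, 110 mm across and 45 mm high, standing at the left end of the board; bystander, origin under its foot
- ramekin: small white ceramic cup, 68 mm across and 42 mm high, near the left end of the board; bystander, origin under its foot
- jar: closed glass jar, 68 mm across and 100 mm high, at the right end of the board; bystander, origin under its foot
Not all that is in view belongs to the job. Leave any purple look-alike of the part that bears dish1_centre alone. Leave any blue look-alike of the part that bears dish3_centre alone.

How it is judged (in metres and radians):
At the end, for the whole second after the job is handed in: In front of each of the three clips one dish (any of them) stands flat on the board and stays there: centred on the clip within 10 mm, its far end against the rail within 7 mm, its long side square to the rail within 0.09 rad (5 degrees) (((x of dish1_centre in the frame of place_right between -0.067 and -0.053 m and y of dish1_centre in the frame of place_right between -0.01 and 0.01 m and z of dish1_centre in the frame of place_right between 0.012 and 0.024 m and angle between the x axis of dish1_centre and the x axis of place_right, either way round below 0.09 rad and angle between dish1_centre's own z axis and vertical below 0.06 rad) or (x of dish2_centre in the frame of place_right between -0.067 and -0.053 m and y of dish2_centre in the frame of place_right between -0.01 and 0.01 m and z of dish2_centre in the frame of place_right between 0.012 and 0.024 m and angle between the x axis of dish2_centre and the x axis of place_right, either way round below 0.09 rad and angle between dish2_centre's own z axis and vertical below 0.06 rad) or (x of dish3_centre in the frame of place_right between -0.067 and -0.053 m and y of dish3_centre in the frame of place_right between -0.01 and 0.01 m and z of dish3_centre in the frame of place_right between 0.012 and 0.024 m and angle between the x axis of dish3_centre and the x axis of place_right, either way round below 0.09 rad and angle between dish3_centre's own z axis and vertical below 0.06 rad)) and ((x of dish1_centre in the frame of place_mid between -0.067 and -0.053 m and y of dish1_centre in the frame of place_mid between -0.01 and 0.01 m and z of dish1_centre in the frame of place_mid between 0.012 and 0.024 m and angle between the x axis of dish1_centre and the x axis of place_mid, either way round below 0.09 rad and angle between dish1_centre's own z axis and vertical below 0.06 rad) or (x of dish2_centre in the frame of place_mid between -0.067 and -0.053 m and y of dish2_centre in the frame of place_mid between -0.01 and 0.01 m and z of dish2_centre in the frame of place_mid between 0.012 and 0.024 m and angle between the x axis of dish2_centre and the x axis of place_mid, either way round below 0.09 rad and angle between dish2_centre's own z axis and vertical below 0.06 rad) or (x of dish3_centre in the frame of place_mid between -0.067 and -0.053 m and y of dish3_centre in the frame of place_mid between -0.01 and 0.01 m and z of dish3_centre in the frame of place_mid between 0.012 and 0.024 m and angle between the x axis of dish3_centre and the x axis of place_mid, either way round below 0.09 rad and angle between dish3_centre's own z axis and vertical below 0.06 rad)) and ((x of dish1_centre in the frame of place_left between -0.067 and -0.053 m and y of dish1_centre in the frame of place_left between -0.01 and 0.01 m and z of dish1_centre in the frame of place_left between 0.012 and 0.024 m and angle between the x axis of dish1_centre and the x axis of place_left, either way round below 0.09 rad and angle between dish1_centre's own z axis and vertical below 0.06 rad) or (x of dish2_centre in the frame of place_left between -0.067 and -0.053 m and y of dish2_centre in the frame of place_left between -0.01 and 0.01 m and z of dish2_centre in the frame of place_left between 0.012 and 0.024 m and angle between the x axis of dish2_centre and the x axis of place_left, either way round below 0.09 rad and angle between dish2_centre's own z axis and vertical below 0.06 rad) or (x of dish3_centre in the frame of place_left between -0.067 and -0.053 m and y of dish3_centre in the frame of place_left between -0.01 and 0.01 m and z of dish3_centre in the frame of place_left between 0.012 and 0.024 m and angle between the x axis of dish3_centre and the x axis of place_left, either way round below 0.09 rad and angle between dish3_centre's own z axis and vertical below 0.06 rad))); the robot touches nothing.
It fails at once if a dish is lifted more than 10 mm off the board (z of any of dish1_centre, dish2_centre, dish3_centre in the frame of place_mid above 0.028 m).
It fails at once if a dish is tipped by more than 20 degrees (angle between any of dish1_centre, dish2_centre, dish3_centre's own z axis and vertical above 0.35 rad).
It fails at once if one of the other things on the board is moved by more than 25 mm or knocked over (distance of any of cazuela, ramekin, jar from where it was at the start of the episode above 0.025 m or angle between any of cazuela, ramekin, jar's own z axis and vertical above 0.4 rad).
It also fails if it takes over 53 s, if anything falls off the work surface, if the arm or the gripper's body presses on something with over 40 N, if the wrist force passes 120 N, or if a joint passes its speed limit or range.

## Working session

There is one attempt and no reset: what is moved stays moved. The work goes in short steps, Python scripts to look and compute and a shell command to move; the robot and the scene stay as the last step left them, time stands still between calls to the robot, and variables do not carry over. Pictures are saved under pics/ and viewed, at most 10 in all, crops included, and the job is handed in when it is done.

```bash
ls; mkdir -p pics
python3 - <<'E'
from bench import r
import cv2,numpy as np
o=r.get_obs();print(o['clock'],o['ee_pos'],o['ee_rot'])
for n in("scene","side"):
    im=r.camera(n);cv2.imwrite(f"pics/{n}0.png",im[:,:,::-1]);print(r.camera_model(n))
print(r.camera_model("wrist"))
E
```

```text
pics
0.0 [ 148.53034424 -477.10691462  230.82443607] [ 9.88637591e-01  1.50317752e-01 -6.95205098e-05 -5.32053722e-04]
{'fov_y': 44.26203693937817, 'cx': 318.42089422862404, 'cy': 196.2279564101957, 'k1': -0.10155158681756307, 'position': array([1237.74473433,  308.57998712,  892.78962869]), 'attitude': array([0.21641484, 0.2961674 , 0.76095787, 0.53515661])}
{'fov_y': 50.67030508151633, 'cx': 314.28136069968866, 'cy': 195.53243354685443, 'k1': -0.11397201241288257, 'position': array([143.34380601, 675.19486674, 649.2780214 ]), 'attitude': array([-0.11086726,  0.41109149,  0.87650767, -0.22460309])}
{'fov_y': 59.78339919154003, 'cx': 318.42506930009205, 'cy': 204.22062226472764, 'k1': -0.03188968961321082, 'mount': array([[-1.42986473e-04,  9.47372906e-01,  3.20132092e-01,
         8.30744654e+01],
       [ 9.99999985e-01,  1.67774431e-04, -4.98496697e-05,
         1.04479018e-01],
       [-1.00936206e-04,  3.20132080e-01, -9.47372916e-01,
        -1.41834513e+02],
       [ 0.00000000e+00,  0.00000000e+00,  0.00000000e+00,
         1.00000000e+00]])}
```

View pics/scene0.png

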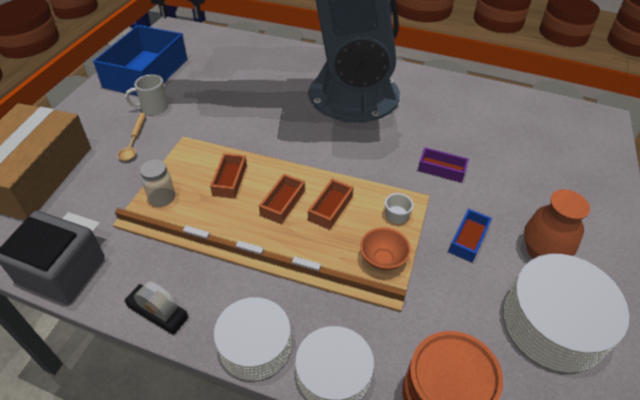

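View pics/side0.png

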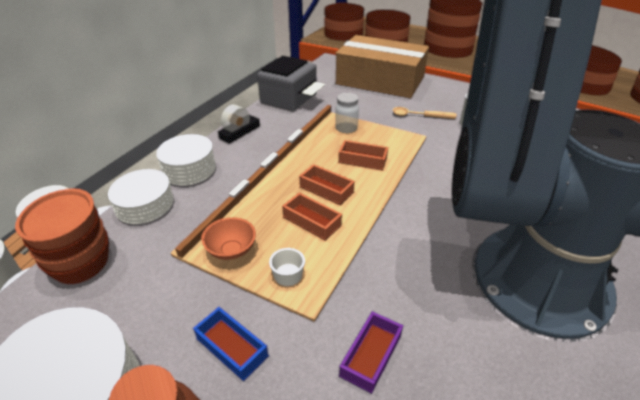

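The three terracotta dishes are at scene pixels (229,175), (283,198) and (331,203). The clips are at (197,231), (250,247) and (306,263). Things that could be mistaken for a dish are the purple tray (443,164), the blue tray (470,235) and the cazuela (385,250). I choose the three plain red-brown trays on the board.

```bash
cat > h.py <<'E'
from bench import r
import cv2,numpy as np
from scipy.spatial.transform import Rotation as R
def cam(n):
    m=r.camera_model(n)
    if n=="wrist":
        o=r.get_obs();T=np.eye(4);T[:3,:3]=R.from_quat(o['ee_rot']).as_matrix();T[:3,3]=o['ee_pos']
        T=T@m['mount'];A,p=T[:3,:3],T[:3,3]
    else: A,p=R.from_quat(m['attitude']).as_matrix(),np.array(m['position'])
    f=200/np.tan(np.radians(m['fov_y']/2));K=np.array([[f,0,m['cx']],[0,f,m['cy']],[0,0,1.]])
    return A,p,K,np.array([m['k1'],0,0,0.])
def cast(c,px,z):
    A,p,K,d=c
    s=cv2.undistortPoints(np.array(px,float).reshape(-1,1,2),K,d)[:,0]
    v=np.c_[s[:,0],-s[:,1],-np.ones(len(s))]@A.T
    return (p+v*((z-p[2])/v[:,2])[:,None])
def proj(c,X):
    A,p,K,d=c
    q=(np.atleast_2d(X)-p)@A*[1,-1,-1]
    return cv2.projectPoints(q,np.zeros(3),np.zeros(3),K,d)[0][:,0]
E
python3 - <<'E'
from h import *
c=cam("scene")
cl=cast(c,[(197,231),(250,247),(306,263)],44);print(cl.round())
print(cast(c,[(229,175),(283,198),(331,203)],30).round())
print(cast(c,[(155,185)],50).round(),cast(c,[(398,208),(385,250)],40).round())
o=r.get_obs();print(R.from_quat(o['ee_rot']).as_matrix().round(3))
E
```

```text
[[ 680. -164.   44.]
 [ 679.  -34.   44.]
 [ 677.   94.   44.]]
[[ 483. -184.   30.]
 [ 509.  -28.   30.]
 [ 485.   85.   30.]]
[[ 593. -326.   50.]] [[455. 240.  40.]
 [584. 241.  40.]]
[[ 0.955  0.297 -0.   ]
 [ 0.297 -0.955  0.001]
 [ 0.    -0.001 -1.   ]]
```

```bash
python3 -m pendant '[[[3.45,0,0],[0.05,-0.03,-0.05],0],[[0,0,3.45],[0.505,-0.306,-0.1],0]]' >/dev/null 2>&1; python3 -m pendant '[[[0,0,0],[0,0,0],0]]'
```

```text
clock: 0.35
ee_pos: [193.1, -430.0, 255.2]
ee_rot: [0.996, 0.089, -0.004, -0.029]
force: [-0.4, 1.5, 0.5]
gripper_width: 85.4
grip_force: 0.0
```

```bash
cat > go.py <<'E'
# shift/turn in tool axes (pendant units) to reach TCP x,y,z pointing down, tool x at yaw deg
from h import *; import sys
x,y,z,yaw=map(float,sys.argv[1:5]); o=r.get_obs();A=R.from_quat(o['ee_rot'])
B=R.from_euler('z',yaw,degrees=True)*R.from_quat([1,0,0,0])
print(o['clock'],"turn",np.degrees((A.inv()*B).as_rotvec()/5).round(2),"shift m",(A.inv().apply(np.array([x,y,z])-o['ee_pos'])/1000).round(4), "pos",o['ee_pos'].round(1),"rv",A.as_matrix()[:,0].round(3))
E
python3 go.py 540 -35 330 0
```

```text
0.35 turn [-0.67  0.09  2.04] shift m [ 0.4111 -0.3313 -0.0565] pos [ 193.1 -430.   255.2] rv [ 0.984  0.177 -0.002]
```

```bash
T='[[-0.67,0.09,2.04],[0.411,-0.331,-0.0565],0]'; python3 -m pendant '[[[-0.67,0.09,2.04],[0.411,-0.331,-0.0565],0],[[-0.67,0.09,2.04],[0.411,-0.331,-0.0565],0],[[-0.67,0.09,2.04],[0.411,-0.331,-0.0565],0],[[-0.67,0.09,2.04],[0.411,-0.331,-0.0565],0],[[-0.67,0.09,2.04],[0.411,-0.331,-0.0565],0],[[-0.67,0.09,2.04],[0.411,-0.331,-0.0565],0],[[-0.67,0.09,2.04],[0.411,-0.331,-0.0565],0],[[-0.67,0.09,2.04],[0.411,-0.331,-0.0565],0],[[-0.67,0.09,2.04],[0.411,-0.331,-0.0565],0],[[-0.67,0.09,2.04],[0.411,-0.331,-0.0565],0],[[-0.67,0.09,2.04],[0.411,-0.331,-0.0565],0],[[-0.67,0.09,2.04],[0.411,-0.331,-0.0565],0],[[-0.67,0.09,2.04],[0.411,-0.331,-0.0565],0],[[-0.67,0.09,2.04],[0.411,-0.331,-0.0565],0],[[-0.67,0.09,2.04],[0.411,-0.331,-0.0565],0],[[-0.67,0.09,2.04],[0.411,-0.331,-0.0565],0],[[-0.67,0.09,2.04],[0.411,-0.331,-0.0565],0],[[-0.67,0.09,2.04],[0.411,-0.331,-0.0565],0]]'
python3 - <<'E'
from h import *
im=r.camera("wrist");cv2.imwrite("pics/w1.png",im[:,:,::-1])
E
```

```text
clock: 1.85
ee_pos: [532.1, -34.1, 329.8]
ee_rot: [1.0, 0.004, 0.0, 0.002]
force: [-0.1, 0.7, 0.1]
gripper_width: 85.2
grip_force: 0.0
```

View pics/w1.png

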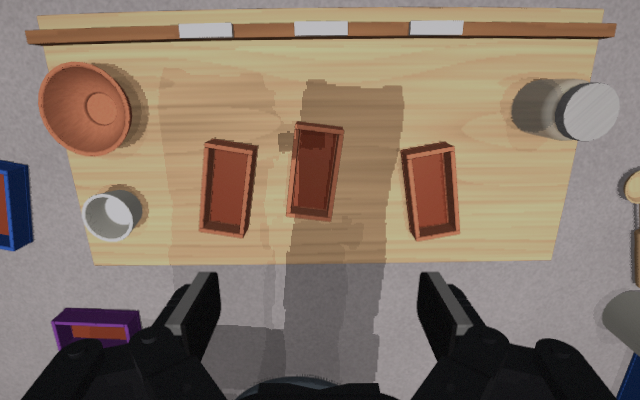

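The wrist view shows the dishes at (230,188), (316,171) and (432,191), each angled slightly differently. The clips are at (205,31), (321,28) and (437,28), left to right as place_left, place_mid and place_right. The purple and blue trays are off the board.

```bash
cat > meas.py <<'E'
from h import *
def measure():
    c=cam("wrist");im=r.camera("wrist");p=c[1]
    hsv=cv2.cvtColor(im,cv2.COLOR_RGB2HSV)
    red=((hsv[...,0]<10)|(hsv[...,0]>172))&(hsv[...,1]>120)
    red=cv2.morphologyEx(red.astype(np.uint8)*255,cv2.MORPH_CLOSE,np.ones((5,5)))
    red=cv2.morphologyEx(red,cv2.MORPH_OPEN,np.ones((3,3)))
    cv2.imwrite("pics/mask.png",red)
    out=[]
    for k in cv2.findContours(red,cv2.RETR_EXTERNAL,cv2.CHAIN_APPROX_NONE)[0]:
        a=cv2.contourArea(k)
        if a<2500: continue
        h=cv2.convexHull(k)[:,0]
        H,L=cast(c,h,48)[:,:2],cast(c,h,12)[:,:2]
        (m,s,_)=cv2.minAreaRect(H.astype(np.float32))
        b=cv2.boxPoints((m,s,_));e=max(b[1]-b[0],b[2]-b[1],key=np.linalg.norm);u=e/np.linalg.norm(e)
        if u[0]<0:u=-u
        v=np.array([-u[1],u[0]]);ctr=np.zeros(2);dim=[]
        for w in(u,v):
            hi=(H@w).max();hi=(L@w).max() if p[:2]@w>hi else hi
            lo=(H@w).min();lo=(L@w).min() if p[:2]@w<lo else lo
            ctr+=w*(hi+lo)/2;dim.append(hi-lo)
        print("obj px",h.mean(0).round(),"ctr",ctr.round(1),"yaw",np.degrees(np.arctan2(u[1],u[0])).round(1),"dim",np.round(dim,1))
    wh=(hsv[...,2]>150)&(hsv[...,1]<50)
    n,l,st,ce=cv2.connectedComponentsWithStats(wh.astype(np.uint8))
    for i in range(1,n):
        x,y,w,hh,a=st[i]
        if a>200 and w>2*hh:
            B=[(q,np.nonzero(l[:,q]==i)[0].max()+1) for q in range(x+4,x+w-4)]
            P=cast(c,B,36);e=cast(c,[(x,B[0][1]),(x+w,B[-1][1])],36)
            print("clip",ce[i].round(),"front x",np.median(P[:,0]).round(1),"y ends",e[:,1].round(1),"mid",e[:,1].mean().round(1))
measure()
E
python3 meas.py
```

```text
obj px [434. 195.] ctr [ 485.4 -183.5] yaw 11.2 dim [117.1  58. ]
obj px [226. 184.] ctr [487.8  84.3] yaw -9.0 dim [118.  58.]
obj px [316. 170.] ctr [511.4 -29. ] yaw -6.6 dim [117.9  58.7]
obj px [ 83. 111.] ctr [589.1 253.6] yaw 77.2 dim [ 93.  104.9]
clip [304.   4.] front x 700.2 y ends [ 19.6 -56.5] mid -18.5
clip [320.  28.] front x 672.4 y ends [ -5.9 -67.6] mid -36.7
clip [437.  27.] front x 674.3 y ends [-138.8 -201.2] mid -170.0
clip [205.  30.] front x 668.8 y ends [126.5  65.2] mid 95.8
```

```bash
python3 go.py 511.4 -29 19 -6.6
```

```text
1.95 turn [ 0.04 -0.01  1.42] shift m [-0.0211 -0.0062  0.3108] pos [532.3 -34.  329.9] rv [1.    0.009 0.001]
```

```bash
python3 -m pendant '[[[0.04,0,0.7],[-0.021,-0.006,0.04],0],[[0.04,0,1.42],[-0.021,-0.006,0.08],0],[[0.04,0,1.42],[-0.021,-0.006,0.12],0],[[0.04,0,1.42],[-0.021,-0.006,0.16],0],[[0.04,0,1.42],[-0.021,-0.006,0.2],0],[[0.04,0,1.42],[-0.021,-0.006,0.225],0],[[0.04,0,1.42],[-0.021,-0.006,0.235],0],[[0.04,0,1.42],[-0.021,-0.006,0.235],0],[[0.04,0,1.42],[-0.021,-0.006,0.235],0]]'; python3 go.py 511.4 -29 19 -6.6;python3 - <<'E'
from h import *
im=r.camera("wrist");cv2.imwrite("pics/w2.png",im[:,:,::-1])
E
```

```text
clock: 2.7
ee_pos: [510.9, -43.7, 96.0]
ee_rot: [0.999, -0.046, 0.001, -0.006]
force: [-0.5, 0.1, 1.1]
gripper_width: 85.3
grip_force: 0.0
2.7 turn [-0.15 -0.02  0.26] shift m [-0.0009 -0.0137  0.0771] pos [510.9 -43.7  96. ] rv [ 0.996 -0.092  0.002]
```

View pics/w2.png

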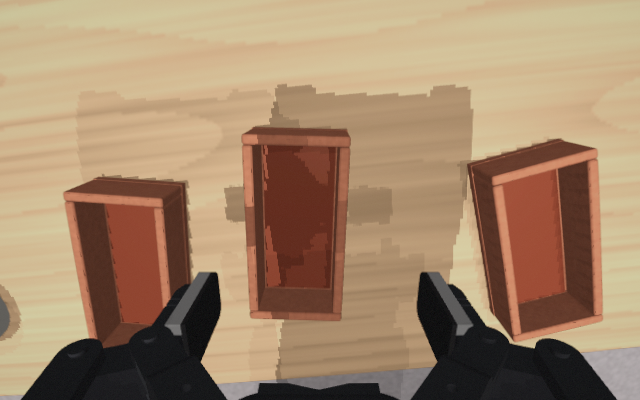

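The dish to grasp is centred at about pixel (297,225). It is the plain terracotta one, left of the finger mid-line (320), so the tool needs a y correction.

```bash
python3 go.py 511.4 -29 19 -6.6; python3 meas.py
```

```text
2.75 turn [-0.15 -0.04  0.26] shift m [-0.0018 -0.0136  0.0779] pos [511.6 -43.7  96.7] rv [ 0.996 -0.092  0.003]
obj px [125. 258.] ctr [491.1  83.5] yaw -9.2 dim [110.9  57.9]
obj px [538. 238.] ctr [ 485.6 -183.3] yaw 11.4 dim [116.9  58.2]
obj px [299. 219.] ctr [511.3 -29.2] yaw -6.6 dim [118.   58.9]
clip [240. 389.] front x 378.7 y ends [46.3 -0.1] mid 23.1
```

```bash
python3 -m pendant '[[[-0.15,-0.04,0.26],[-0.002,-0.0136,0.01],0],[[-0.15,-0.04,0.26],[-0.002,-0.0136,0.02],0],[[-0.15,-0.04,0.26],[-0.002,-0.0136,0.02],0],[[-0.15,-0.04,0.26],[-0.002,-0.0136,0.02],0]]'; python3 go.py 511.4 -29 19 -6.6
```

```text
clock: 3.13
ee_pos: [507.8, -44.1, 74.2]
ee_rot: [0.999, -0.047, -0.002, -0.006]
force: [0.5, 0.3, 0.7]
gripper_width: 85.6
grip_force: 0.0
3.1333 turn [-0.14  0.05  0.25] shift m [ 0.0024 -0.0147  0.0554] pos [507.8 -44.1  74.2] rv [ 0.996 -0.093 -0.004]
```

```bash
python3 - <<'E'
from h import *
o=r.get_obs();print(o['joint_positions'],o['qvel'],o['joint_torque'],o['wrist_torque'])
E
python3 -m pendant '[[[0,0,0],[0,-0.01,0],0],[[0,0,0],[0,-0.01,0],0],[[0,0,0],[0,-0.01,0],0],[[0,0,0],[0,-0.01,0],0]]'
```

```text
[-0.09428401  0.32140826 -0.30054105  0.95306848  0.0123835   3.1405911 ] [ 0.00243293 -0.00649939  0.0168759   0.01121685 -0.00113103  0.00141843] [-5.38784999e-02 -7.26896596e+01  4.30679762e+01 -4.61623510e-01
  5.68040565e-02 -1.75357177e-04] [-0.03273745 -0.01520756  0.03477259]
clock: 3.47
ee_pos: [509.0, -39.1, 75.1]
ee_rot: [0.999, -0.043, -0.001, -0.008]
force: [0.3, -0.2, -0.4]
gripper_width: 84.9
grip_force: 0.0
```

Joint 6 is at its range limit. I'll raise the tool, turn it half round so that joint 6 is near 0, and use the equivalent grasp.

```bash
python3 -m pendant '[[[0,0,-6],[0,0,-0.04],0],[[0,0,-6],[0,0,-0.08],0],[[0,0,-12],[0,0,-0.1],0],[[0,0,-12],[0,0,-0.1],0],[[0,0,-12],[0,0,-0.1],0],[[0,0,-12],[0,0,-0.1],0],[[0,0,-18],[0,0,-0.1],0],[[0,0,-18],[0,0,-0.1],0],[[0,0,-18],[0,0,-0.1],0],[[0,0,-18],[0,0,-0.1],0],[[0,0,-24],[0,0,-0.1],0],[[0,0,-24],[0,0,-0.1],0],[[0,0,-24],[0,0,-0.1],0],[[0,0,-24],[0,0,-0.1],0],[[0,0,-28],[0,0,-0.1],0],[[0,0,-28],[0,0,-0.1],0],[[0,0,-28],[0,0,-0.1],0],[[0,0,-28],[0,0,-0.1],0]]';  python3 go.py 511.4 -29 60 173.4
```

```text
clock: 4.97
ee_pos: [509.0, -40.9, 175.0]
ee_rot: [0.467, 0.884, 0.007, -0.005]
force: [-0.8, -0.4, -0.9]
gripper_width: 85.6
grip_force: 0.0
4.9667 turn [ 0.16 -0.12 -9.81] shift m [0.0068 0.0077 0.1152] pos [509.  -40.9 175. ] rv [-0.564  0.826  0.015]
```

```bash
python3 -m pendant '[[[0.16,-0.12,-9.81],[0.007,0.008,0.02],0],[[0.16,-0.12,-9.81],[0.007,0.008,0.04],0],[[0.16,-0.12,-9.81],[0.007,0.008,0.06],0],[[0.16,-0.12,-9.81],[0.007,0.008,0.08],0],[[0.16,-0.12,-9.81],[0.007,0.008,0.09],0],[[0.16,-0.12,-9.81],[0.007,0.008,0.1],0],[[0.16,-0.12,-9.81],[0.007,0.008,0.1],0],[[0.16,-0.12,-9.81],[0.007,0.008,0.1],0],[[0.16,-0.12,-9.81],[0.007,0.008,0.1],0],[[0.16,-0.12,-9.81],[0.007,0.008,0.1],0]]';  python3 go.py 511.4 -29 19 173.4
```

```text
clock: 5.8
ee_pos: [511.9, -28.9, 75.5]
ee_rot: [0.063, 0.998, 0.0, 0.0]
force: [-0.7, 0.4, 0.0]
gripper_width: 85.3
grip_force: 0.0
5.8 turn [ 0.    0.01 -0.12] shift m [ 0.0005 -0.0001  0.0565] pos [511.9 -28.9  75.5] rv [-0.992  0.125 -0.001]
```

```bash
python3 -m pendant '[[[0,0,-0.12],[0,0,0.02],0],[[0,0,-0.12],[0,0,0.04],0],[[0,0,-0.12],[0,0,0.0555],0],[[0,0,-0.12],[0,0,0.0555],0],[[0,0,-0.12],[0,0,0.0555],120],[[0,0,-0.12],[0,0,0.0555],120],[[0,0,-0.12],[0,0,0.0555],120],[[0,0,-0.12],[0,0,0.0555],120],[[0,0,-0.12],[0,0,0.0555],120],[[0,0,-0.12],[0,0,0.0555],120]]' 30;  python3 go.py 609.5 -37.9 20 181.1
```

```text
clock: 6.63
ee_pos: [512.4, -29.0, 20.9]
ee_rot: [0.056, 0.998, -0.0, 0.001]
force: [-1.0, 0.2, 6.7]
gripper_width: 59.8
grip_force: 33.8
6.6333 turn [-0.    0.02 -1.5 ] shift m [-0.0974  0.002   0.0011] pos [512.4 -29.   20.9] rv [-0.994  0.112 -0.002]
```

```bash
python3 -m pendant '[[[0,0,-0.4],[-0.015,0.001,0],120],[[0,0,-0.8],[-0.035,0.001,0],120],[[0,0,-1.2],[-0.055,0.002,0],120],[[0,0,-1.5],[-0.075,0.002,0],120],[[0,0,-1.5],[-0.09,0.002,0],120],[[0,0,-1.5],[-0.093,0.002,0],120],[[0,0,-1.5],[-0.093,0.002,0],120]]'; python3 -m pendant '[[[0,0,0],[-0.002,0,0],120],[[0,0,0],[-0.003,0,0],120],[[0,0,0],[-0.004,0,0],120]]'; python3 go.py 611.5 -37.9 20 181.1
```

```text
clock: 7.22
ee_pos: [606.0, -37.4, 20.9]
ee_rot: [-0.01, 1.0, -0.0, 0.001]
force: [2.5, 0.9, 3.1]
gripper_width: 59.6
grip_force: 33.3
clock: 7.47
ee_pos: [608.1, -37.2, 20.8]
ee_rot: [-0.01, 1.0, -0.0, 0.0]
force: [-7.4, -0.2, 10.3]
gripper_width: 59.7
grip_force: 34.3
7.4667 turn [-0.  0. -0.] shift m [-0.0034 -0.0007  0.0008] pos [608.1 -37.2  20.8] rv [-1.    -0.019 -0.   ]
```

```bash
python3 -m pendant '[[[0,0,0],[-0.001,-0.0007,0],120],[[0,0,0],[-0.002,-0.0007,0],120],[[0,0,0],[-0.002,-0.0007,0],120]]'
```

```text
clock: 7.72
ee_pos: [610.3, -37.8, 20.8]
ee_rot: [-0.01, 1.0, 0.0, 0.0]
force: [-5.5, 0.4, 10.2]
gripper_width: 59.3
grip_force: 34.2
```

```bash
python3 -m pendant '[[[0,0,0],[-0.0015,0,0],120],[[0,0,0],[-0.003,0,0],120],[[0,0,0],[-0.003,0,0],120]]'
```

```text
clock: 7.97
ee_pos: [613.0, -37.8, 20.8]
ee_rot: [-0.01, 1.0, -0.0, 0.0]
force: [-8.7, -0.3, 11.6]
gripper_width: 59.5
grip_force: 34.4
```

```bash
python3 -m pendant '[[[0,0,0],[-0.0015,0,0],120],[[0,0,0],[-0.003,0,0],120],[[0,0,0],[-0.003,0,0],120]]'
python3 - <<'E'
from h import *
im=r.camera("wrist");cv2.imwrite("pics/w3.png",im[:,:,::-1])
E
```

```text
clock: 8.22
ee_pos: [613.3, -37.9, 20.6]
ee_rot: [-0.01, 1.0, -0.0, -0.002]
force: [-27.2, -1.8, 26.0]
gripper_width: 59.7
grip_force: 36.3
```

View pics/w3.png

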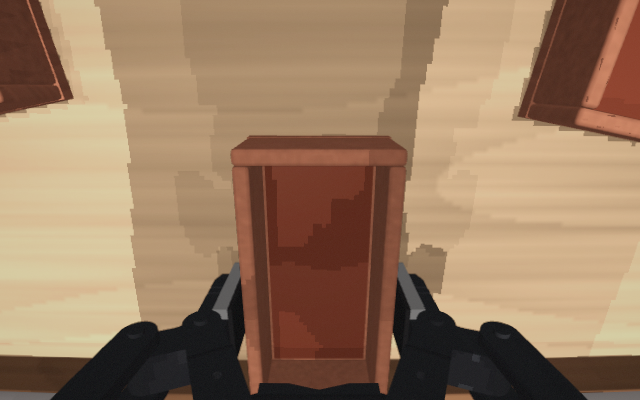

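The dish is square, with its far end against the rail (x force rose to 27 N). I'll release it and go to the left dish.

```bash
python3 -m pendant '[[[0,0,0],[0.0025,0,0],60],[[0,0,0],[0.0025,0,0],0],[[0,0,0],[0.0025,0,0],0],[[0,0,0],[0.0025,0,0],0],[[0,0,0],[0.0025,0,-0.02],0],[[0,0,0],[0.0025,0,-0.06],0],[[0,0,0],[0.0025,0,-0.08],0],[[0,0,0],[0.0025,0,-0.08],0],[[0,0,0],[0.0025,0,-0.08],0]]'; python3 go.py 488 84.3 90 171; python3 meas.py
```

```text
clock: 9.02
ee_pos: [614.8, -37.8, 100.9]
ee_rot: [-0.01, 1.0, -0.0, 0.001]
force: [0.4, -0.4, 0.2]
gripper_width: 85.1
grip_force: 0.0
9.0167 turn [0.   0.03 2.03] shift m [0.1244 0.1245 0.0106] pos [614.8 -37.8 100.9] rv [-1.    -0.02  -0.003]
obj px [321. 192.] ctr [609.7 -37.9] yaw 1.1 dim [117.3  59. ]
obj px [538.  77.] ctr [513.5  79.7] yaw 81.1 dim [58.4 64.2]
obj px [79. 77.] ctr [ 515.6 -176.4] yaw -80.2 dim [57.7 55.1]
clip [318. 350.] front x 751.4 y ends [-124.5   54. ] mid -35.3
```

```bash
python3 -m pendant '[[[0,0,1],[0.03,0.03,0],0],[[0,0,2],[0.055,0.055,0],0],[[0,0,2.03],[0.08,0.08,0],0],[[0,0,2.03],[0.105,0.105,0.01],0],[[0,0,2.03],[0.1244,0.1245,0.025],0],[[0,0,2.03],[0.1244,0.1245,0.025],0],[[0,0,2.03],[0.1244,0.1245,0.025],0],[[0,0,2.03],[0.1244,0.1245,0.025],0]]';  python3 meas.py;python3 go.py 488 84.3 20 171
```

```text
clock: 9.73
ee_pos: [486.9, 84.2, 74.2]
ee_rot: [0.078, 0.997, -0.0, -0.0]
force: [0.7, -0.2, 0.1]
gripper_width: 86.1
grip_force: 0.0
obj px [568. 313.] ctr [586.2 263.3] yaw 49.8 dim [77.1 65.8]
obj px [315. 234.] ctr [486.1  85.1] yaw -9.2 dim [118.2  58.9]
9.7833 turn [-0.    0.   -0.01] shift m [-0.0005  0.0005  0.0544] pos [487.4  83.9  74.4] rv [-0.988  0.157 -0.   ]
```

```bash
python3 -m pendant '[[[0,0,0],[0,0.001,0.02],0],[[0,0,0],[0,0.001,0.04],0],[[0,0,0],[0,0.001,0.0535],0],[[0,0,0],[0,0.001,0.0535],0],[[0,0,0],[0,0.001,0.0535],120],[[0,0,0],[0,0.001,0.0535],120],[[0,0,0],[0,0.001,0.0535],120],[[0,0,0],[0,0.001,0.0535],120],[[0,0,0],[0,0.001,0.0535],120],[[0,0,0],[0,0.001,0.0535],120]]' 30;  python3 go.py 605 92.3 20.5 181.1
```

```text
clock: 10.62
ee_pos: [488.0, 85.1, 22.1]
ee_rot: [0.079, 0.997, -0.0, 0.001]
force: [0.4, -3.2, 7.1]
gripper_width: 59.5
grip_force: 34.0
10.6167 turn [-0.    0.02 -2.03] shift m [-0.1144  0.0255  0.0019] pos [488.   85.1  22.1] rv [-0.988  0.157 -0.002]
```

```bash
python3 -m pendant '[[[0,0,-0.4],[-0.015,0.003,0],120],[[0,0,-0.8],[-0.035,0.008,0],120],[[0,0,-1.2],[-0.055,0.012,0],120],[[0,0,-1.6],[-0.075,0.017,0],120],[[0,0,-2.03],[-0.095,0.021,0],120],[[0,0,-2.03],[-0.108,0.024,0],120],[[0,0,-2.03],[-0.114,0.0255,0],120],[[0,0,-2.03],[-0.114,0.0255,0],120]]'; python3 go.py 609 92.3 20.5 181.1
```

```text
clock: 11.28
ee_pos: [605.5, 92.7, 22.1]
ee_rot: [-0.01, 1.0, 0.0, 0.001]
force: [3.7, -0.3, 2.1]
gripper_width: 59.5
grip_force: 33.6
11.2833 turn [0.   0.02 0.01] shift m [-0.0035 -0.0005  0.0016] pos [605.5  92.7  22.1] rv [-1.    -0.02  -0.002]
```

```bash
python3 -m pendant '[[[0,0,0],[-0.001,0,0],120],[[0,0,0],[-0.002,0,0],120],[[0,0,0],[-0.003,0,0],120],[[0,0,0],[-0.003,0,0],120]]'; python3 -m pendant '[[[0,0,0],[-0.001,0,0],120],[[0,0,0],[-0.002,0,0],120],[[0,0,0],[-0.002,0,0],120]]'
```

```text
clock: 11.62
ee_pos: [606.5, 92.8, 22.0]
ee_rot: [-0.01, 1.0, 0.0, -0.0]
force: [-6.1, 0.0, 10.6]
gripper_width: 59.6
grip_force: 34.6
clock: 11.87
ee_pos: [608.5, 92.8, 22.1]
ee_rot: [-0.01, 1.0, 0.0, 0.0]
force: [-6.3, -0.4, 9.9]
gripper_width: 59.3
grip_force: 34.6
```

```bash
python3 -m pendant '[[[0,0,0],[-0.001,0,0],120],[[0,0,0],[-0.002,0,0],120],[[0,0,0],[-0.002,0,0],120]]'; python3 -m pendant '[[[0,0,0],[-0.001,0,0],120],[[0,0,0],[-0.002,0,0],120],[[0,0,0],[-0.002,0,0],120]]'
```

```text
clock: 12.12
ee_pos: [610.0, 92.8, 22.0]
ee_rot: [-0.01, 1.0, 0.0, -0.0]
force: [-10.8, 0.3, 13.3]
gripper_width: 59.2
grip_force: 35.0
clock: 12.37
ee_pos: [610.1, 92.8, 22.0]
ee_rot: [-0.01, 1.0, 0.0, -0.002]
force: [-25.0, -0.7, 25.0]
gripper_width: 59.6
grip_force: 36.4
```

Contact with the rail again. Release and go to the right dish.

```bash
python3 -m pendant '[[[0,0,0],[0.0025,0,0],60],[[0,0,0],[0.0025,0,0],0],[[0,0,0],[0.0025,0,0],0],[[0,0,0],[0.0025,0,0],0],[[0,0,0],[0.0025,0,-0.02],0],[[0,0,0],[0.0025,0,-0.06],0],[[0,0,0],[0.0025,0,-0.08],0],[[0,0,0],[0.0025,0,-0.08],0],[[0,0,0],[0.0025,0,-0.08],0]]'; python3 go.py 485.5 -183.4 75 191.3; python3 meas.py
```

```text
clock: 13.12
ee_pos: [611.2, 92.9, 102.4]
ee_rot: [-0.01, 1.0, 0.0, 0.001]
force: [0.2, -0.7, -0.9]
gripper_width: 85.3
grip_force: 0.0
13.1167 turn [ 0.    0.03 -2.03] shift m [ 0.1312 -0.2738  0.0269] pos [611.2  92.9 102.4] rv [-1.    -0.02  -0.003]
obj px [108. 204.] ctr [608.6 -36.7] yaw 0.4 dim [114.7  58.2]
obj px [318. 214.] ctr [607.2  92.8] yaw 1.1 dim [117.   59.4]
obj px [538. 196.] ctr [596.2 247. ] yaw 18.0 dim [103.9  83.3]
clip [619.   2.] front x 481.9 y ends [241.  266.3] mid 253.6
clip [318. 350.] front x 749.5 y ends [  5.5 186. ] mid 95.8
```

```bash
python3 -m pendant '[[[0,0,-0.5],[0.015,-0.032,0],0],[[0,0,-1],[0.03,-0.064,0],0],[[0,0,-2],[0.046,-0.096,0],0],[[0,0,-2],[0.062,-0.128,0],0],[[0,0,-2],[0.077,-0.16,0],0],[[0,0,-2],[0.092,-0.192,0],0],[[0,0,-2],[0.108,-0.224,0],0],[[0,0,-2.03],[0.122,-0.254,0.01],0],[[0,0,-2.03],[0.131,-0.274,0.027],0],[[0,0,-2.03],[0.131,-0.274,0.027],0],[[0,0,-2.03],[0.131,-0.274,0.027],0],[[0,0,-2.03],[0.131,-0.274,0.027],0]]';  python3 meas.py;python3 go.py 485.5 -183.4 20 191.3
```

```text
clock: 14.17
ee_pos: [484.4, -183.4, 73.6]
ee_rot: [-0.098, 0.995, 0.0, -0.0]
force: [0.4, 0.8, -0.0]
gripper_width: 85.2
grip_force: 0.0
obj px [319. 226.] ctr [ 483.4 -184.5] yaw 11.3 dim [117.9  58.9]
clip [564.  55.] front x 369.8 y ends [-100.3  -67.8] mid -84.0
14.2167 turn [ 0. -0.  0.] shift m [-0.0006 -0.0004  0.054 ] pos [ 484.8 -183.1   74. ] rv [-0.981 -0.196  0.   ]
```

```bash
python3 -m pendant '[[[0,0,0],[0,-0.001,0.02],0],[[0,0,0],[0,-0.001,0.04],0],[[0,0,0],[0,-0.001,0.0535],0],[[0,0,0],[0,-0.001,0.0535],0],[[0,0,0],[0,-0.001,0.0535],120],[[0,0,0],[0,-0.001,0.0535],120],[[0,0,0],[0,-0.001,0.0535],120],[[0,0,0],[0,-0.001,0.0535],120],[[0,0,0],[0,-0.001,0.0535],120],[[0,0,0],[0,-0.001,0.0535],120]]' 30;  python3 go.py 610 -168.5 20.5 181.1
```

```text
clock: 15.05
ee_pos: [485.7, -184.7, 21.8]
ee_rot: [-0.098, 0.995, -0.0, 0.001]
force: [0.1, 3.6, 8.0]
gripper_width: 59.4
grip_force: 33.8
15.05 turn [-0.    0.02  2.04] shift m [-0.1251 -0.0084  0.0016] pos [ 485.7 -184.7   21.8] rv [-0.981 -0.196 -0.002]
```

```bash
python3 -m pendant '[[[0,0,0.4],[-0.015,-0.001,0],120],[[0,0,0.8],[-0.035,-0.002,0],120],[[0,0,1.2],[-0.055,-0.004,0],120],[[0,0,1.6],[-0.075,-0.005,0],120],[[0,0,2.04],[-0.095,-0.006,0],120],[[0,0,2.04],[-0.113,-0.0075,0],120],[[0,0,2.04],[-0.124,-0.0084,0],120],[[0,0,2.04],[-0.125,-0.0084,0],120],[[0,0,2.04],[-0.125,-0.0084,0],120]]'; python3 -m pendant '[[[0,0,0],[-0.001,0,0],120],[[0,0,0],[-0.002,0,0],120],[[0,0,0],[-0.003,0,0],120],[[0,0,0],[-0.003,0,0],120]]'; python3 go.py 614 -168.5 20.5 181.1
```

```text
clock: 15.8
ee_pos: [610.9, -168.6, 21.8]
ee_rot: [-0.01, 1.0, -0.0, 0.001]
force: [3.5, 0.3, 4.4]
gripper_width: 59.6
grip_force: 33.4
clock: 16.13
ee_pos: [611.6, -168.6, 21.8]
ee_rot: [-0.009, 1.0, -0.0, -0.0]
force: [-8.8, -0.3, 13.6]
gripper_width: 59.2
grip_force: 34.6
16.1333 turn [-0.   -0.   -0.01] shift m [-0.0024  0.0001  0.0013] pos [ 611.6 -168.6   21.8] rv [-1.    -0.019  0.   ]
```

```bash
python3 -m pendant '[[[0,0,0],[-0.001,0,0],120],[[0,0,0],[-0.003,0,0],120],[[0,0,0],[-0.003,0,0],120]]'; python3 -m pendant '[[[0,0,0],[-0.001,0,0],120],[[0,0,0],[-0.002,0,0],120],[[0,0,0],[-0.002,0,0],120]]'
```

```text
clock: 16.38
ee_pos: [614.7, -168.7, 21.8]
ee_rot: [-0.009, 1.0, -0.0, 0.0]
force: [-7.3, 0.6, 12.4]
gripper_width: 59.6
grip_force: 34.6
clock: 16.63
ee_pos: [615.1, -168.7, 21.8]
ee_rot: [-0.009, 1.0, -0.0, -0.001]
force: [-19.4, -1.1, 21.9]
gripper_width: 59.5
grip_force: 35.7
```

```bash
python3 -m pendant '[[[0,0,0],[0.0025,0,0],60],[[0,0,0],[0.0025,0,0],0],[[0,0,0],[0.0025,0,0],0],[[0,0,0],[0.0025,0,0],0],[[0,0,0],[0.0025,0,-0.02],0],[[0,0,0],[0.0025,0,-0.06],0],[[0,0,0],[0.01,0.02,-0.1],0],[[0,0,0],[0.02,0.05,-0.13],0],[[0,0,0],[0.03,0.08,-0.15],0],[[0,0,0],[0.04,0.1,-0.18],0],[[0,0,0],[0.05,0.12,-0.21],0],[[0,0,0],[0.06,0.13,-0.24],0],[[0,0,0],[0.07,0.13,-0.28],0],[[0,0,0],[0.07,0.13,-0.28],0],[[0,0,0],[0.07,0.13,-0.28],0]]'; python3 meas.py
python3 - <<'E'
from h import *
for n in("wrist","side"):
    im=r.camera(n);cv2.imwrite(f"pics/{n}9.png",im[:,:,::-1])
E
```

```text
clock: 17.88
ee_pos: [545.3, -39.5, 303.0]
ee_rot: [-0.01, 1.0, -0.0, 0.002]
force: [0.1, 0.1, -0.9]
gripper_width: 85.3
grip_force: 0.0
obj px [601. 337.] ctr [848.8 431.5] yaw 45.3 dim [147.9  86.2]
obj px [551. 203.] ctr [594.8 255.2] yaw -74.0 dim [93.5 95.5]
obj px [420. 205.] ctr [607.   92.5] yaw 1.6 dim [116.7  59. ]
obj px [317. 190.] ctr [609.5 -37.8] yaw 1.1 dim [116.1  58.7]
obj px [217. 209.] ctr [ 612.1 -168.3] yaw 1.0 dim [116.6  58.6]
clip [335. 275.] front x 754.2 y ends [-467.2  406.9] mid -30.2
clip [219. 261.] front x 692.8 y ends [-199.7 -136.9] mid -168.3
clip [ 36. 315.] front x 798.9 y ends [-495.7 -393.4] mid -444.6
```

View pics/wrist9.png

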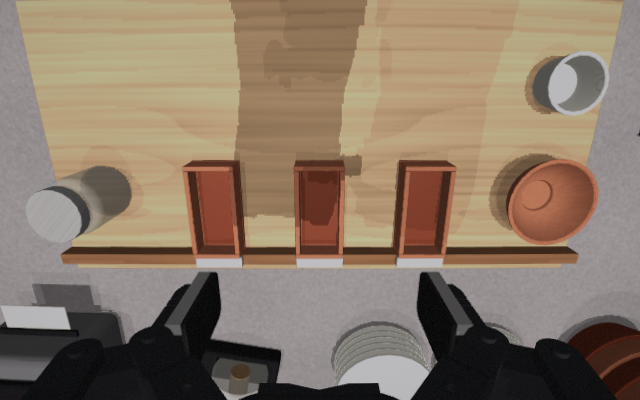

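View pics/side9.png

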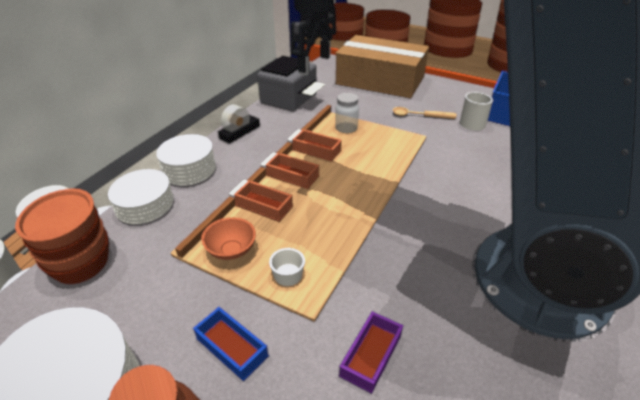

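The three dishes at (217,209), (319,207) and (425,209) stand square against the rail, each in line with its clip at (219,262), (319,263) and (420,262). The bystanders are where they were, and the arm is clear.

```bash
python3 -c "
from bench import r
print(r.finish_job())"
```

```text
the job is handed in; nothing more can be done
None
```

I slid the three terracotta dishes into a row, each square against the rail and centred on its clip as far as the last camera measurements show, left the other things untouched, and handed in the job at about 18 s; the hand-in gave no verdict.

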